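Wake the inspection camera and hold the mirror on the orange sticker

TASK

Squeeze the red trigger of the clamped inspection camera right in against its yellow grip and let it spring back out, to wake the camera. Then turn the spring-return mirror by the white paddle on top until the camera, looking into the mirror, sees the orange sticker on the upright board (not the blue one), with its line of sight landing on the sticker. Finish while still holding the mirror steady at that angle, since it swings back when let go; leave the tape roll, the paste jar and the pliers where they are.

Things in the scene. Friction and masses are not known exactly. Their poses are not given: they have to be found in the camera images.
- rig: Fixed camera rig: aluminium rail 360 x 50 mm along the rig's y axis, camera clamped at the -y end, mirror at the +y end. Origin under the rail on the desk; x away from the robot at yaw 0, z up. The camera (barrel top z 115 mm) looks level along +y at the mirror's vertical axis at rig (0, 130 mm), z 90 mm. Its yellow grip stands up: rig y -163 to -137 mm, 28 mm wide in x, top z 185 mm.
- camera_lens (a point): Centre of the camera's lens, 90 mm above the desk at rig (0, -73 mm).
- trigger_grip (a point): Fixed point at rig (0, -142 mm), z 162 mm, half-way between the back of the yellow grip (21 mm to -y) and the front of the red trigger when squeezed (21 mm to +y). Centre the fingers here, pointing down, closing along rig y. Grip and free trigger together are 54 mm thick, squeezed 42 mm.
- trigger (a joint): Angle of the red trigger blade (20 mm wide, 10 mm thick, upright on the mirror side of the yellow grip, free at rig y -119 to -109 mm, top z 178 mm), hinged at its lower end (z 118 mm), tipping towards the grip. 0 = free, 0.28 = fully in; squeezed above 0.2, released below 0.05. The spring pushes back with about 5 N when fully in.
- mirror (a joint): Turn of the mirror about its vertical axis. 0 = rest, glass facing the camera (rig -y); grows counter-clockwise from above to 1.35, towards rig +x and the boards. A light spring (0.06 N m/rad) swings it back to 0. At angle a the reflected line of sight leaves the axis along rig (sin 2a, -cos 2a): the glass normal halves the angle between the directions to lens and sticker.
- mirror_grip (a point): Grasp centre of the white paddle on top of the mirror, on the turning axis, 154 mm above the desk. The paddle is 46 mm long parallel to the glass (along rig x at rest), 10 mm thick, from z 131 to 173 mm; below it is the mirror's black frame, 74 mm wide, 68 mm tall. Turns with the mirror.
- sight_line: Not a solid part: the camera's line of sight after the mirror. Origin on the mirror's axis 90 mm above the desk; its x axis points the way the camera looks after reflection, so a sticker is seen when it lies on this x axis.
- orange_sticker (a point): Centre of the round orange sticker, 44 mm across, 90 mm above the desk, on the robot-side face of a green circuit board (68 mm wide, 130 mm tall) standing on edge in a black foot fixed to the desk, with an orange clip along its top edge. The one to be seen.
- blue_sticker (a point): Centre of the same kind of sticker in blue on the other, identical board, which has a blue clip. Not to be seen. The two boards may change places.
- tape_roll: Loose roll of yellow tape, 61 mm across, 19 mm tall; bystander, origin at its underside.
- paste_jar: Loose white jar with red cap, 48 mm across, 44 mm tall; bystander, origin at its underside.
- pliers_blue: Loose blue pliers, 50 x 149 x 12 mm, lying flat; bystander, origin at their underside.

How it is judged:
By the outcome, as a careful person would: the job done as asked, in the order asked, and still so for the second after the job is handed in, while the arm keeps its last pose, push and grip.
It also fails if it takes over 42 s, if anything falls off the work surface, if the arm or the gripper's body presses on something with over 40 N, if the wrist force passes 120 N, or if a joint passes its speed limit or range.

ROBOT

A 7-joint arm with a two-finger parallel gripper is mounted at the origin on a cart in front of the work surface, level with it; the furniture and walls round the work are solid. World frame = base frame: x ahead of the robot, y to its left, z up, the work surface at z = 0. Lengths are in m, angles in rad, forces in N, time in s.
With the tool pointing down it reaches from about 0.4 to 0.85 m from the base axis. Payload 4.5 kg.
Tool frame: the origin (TCP) lies at the very end of the fingers, on their centre line; the grasp point (between the pads) lies 19 mm behind it (r.pinch_z is the distance from the TCP to the grasp point, in m); z points along the fingers, y is the line along which they close (so a half turn about z gives the same grasp; the last joint's range is limited). The gripper opens to 88 mm and grips with 3 to 60 N. Pads are 18 mm wide; open, the fingers measure 123 mm over their backs; the gripper's body (75 mm by 187 mm) begins 45 mm behind the grasp point.
Start: joints at [-1.095, 0.689, -0.195, 1.565, 0.157, 0.902, -0.215], TCP at [0.267, 0.565, 0.239] pointing down, gripper open.
Joint ranges: [-3.01, 3.01], [-0.46, 2.08], [-1.47, 1.51], [0.13, 2.56], [-1, 4.14], [0.04, 2.09], [-2.66, 2.66]. Speed limits (rad/s): [2.57, 2.57, 3.14, 3.14, 3.14, 3.14, 3.14].

INTERFACE

Orientations are given as a unit quaternion [x, y, z, w].
In Python, from plant import r, cams gives the robot as it stands.
- The arm moves only by the shell command python3 -m pendant 'ROWS' [FORCE]. ROWS is JSON, a list of rows, each a list of 3 entries, a list of its own where there are three numbers: the closure, from -1 (fully open) to 1 (shut), then the shift along the tool's x, y, z in mm, then the turn, a rotation vector about the tool's x, y, z in degrees. A call has 1 to 8 rows; each row shifts and turns the commanded pose from where the row before left it, along the tool's axes as they then stand; what a row does not reach is not made up. A row lasts 1/8 s, in which the tool goes at most 62.5 mm and 10.7 degrees, less where a joint would pass 70% of its speed; a pose out of reach is approached as far as the arm can. A call with a gripper value outside its range is refused whole. The fingers move at their own pace and stop on an object; FORCE is the grip in N (left out, the last holds). Time passes only in rows, so rows that do not move let the fingers close. It gives the time, the measured TCP pose, the force, the opening and the grip force at its end, in the units of the state.
- r.get_state(): the state, without advancing time (a new reading comes with each control period).
- cams.snapshot(name): name is "side" or "top" or "wrist"; returns a dict with "img" (400x640x3 uint8, red, green, blue), "camera_matrix" (3x3 intrinsics, pixels), "camera_from_world" (4x4, takes a point from world to camera coordinates); the wrist camera has in their place "tool_from_camera" (4x4, takes a point from camera to tool coordinates, whose origin is the TCP and whose axes are the flange's). Camera axes: x right, y up, looking along -z (the intrinsics and any distortion apply to the point x, -y, -z); pixel columns grow to the right and rows downward; lengths in m; the calibration is good to about 2 mm. The wrist camera is an equidistant fisheye: a pixel r from the principal point sees the ray r / f radians off the axis. A picture is of the moment at which its call begins: read the wrist's pose just before it. There is no depth.
- r.finish_job(): hands the job in; it is judged then, once.
The state is a dict: "clock": time; "q": joint angles; "qd": joint speeds; "joint_torque": joint torques, N m; "tool_pos": TCP position; "eef_rot": TCP orientation; "contact_force": force on the tool from outside, world axes, zero at the start; "moment": the same for the moment, N m; "opening": opening from 0.0 (shut) to 1.0 (fully open); "finger_force": force on a finger pad.
Only numpy, scipy, OpenCV 4.12 (cv2) and the standard library are available. Lean on these libraries where they do the work, as an engineer would, in place of code of your own. Each camera call takes 0.05 s, during which the arm holds its last target. There are 200 camera calls.

## Working session

There is one attempt and no reset: what is moved stays moved. The work goes in short steps, Python scripts to look and compute and a shell command to move; the robot and the scene stay as the last step left them, time stands still between calls to the robot, and variables do not carry over. Pictures are saved under pics/ and viewed, at most 10 in all, crops included, and the job is handed in when it is done.

```bash
mkdir -p pics; python3 - <<'E'
from plant import r,cams
import cv2,numpy as np
s=r.get_state();print({k:np.round(v,3) for k,v in s.items()})
for n in("top","side"):
    d=cams.snapshot(n);cv2.imwrite(f"pics/{n}0.png",d["img"][:,:,::-1]);np.savez(f"{n}0.npz",**d)
    print(n,d["camera_matrix"].round(1).tolist(),d["camera_from_world"].round(3).tolist(),[k for k in d])
E
```

```text
{'clock': np.float64(0.0), 'q': array([-1.095,  0.69 , -0.195,  1.566,  0.157,  0.903, -0.215]), 'qd': array([-0.002, -0.001, -0.002, -0.   , -0.001, -0.   ,  0.001]), 'joint_torque': array([ 0.0000e+00, -5.2756e+01, -1.2670e+00, -1.5343e+01, -5.3000e-02,
        6.0000e-03,  0.0000e+00]), 'tool_pos': array([0.267, 0.564, 0.238]), 'eef_rot': array([ 0.219,  0.976, -0.001, -0.   ]), 'contact_force': array([ 0.77 , -0.098, -0.229]), 'moment': array([-0.051,  0.004,  0.037]), 'finger_force': np.float64(0.0), 'opening': np.float64(1.004)}
top [[375.6, 0.0, 326.4], [0.0, 375.6, 202.3], [0.0, 0.0, 1.0]] [[0.019, -1.0, 0.017, -0.142], [0.981, 0.022, 0.194, -0.551], [-0.194, 0.013, 0.981, -1.067], [0.0, 0.0, 0.0, 1.0]] ['img', 'camera_matrix', 'camera_from_world']
side [[401.7, 0.0, 322.0], [0.0, 401.7, 199.8], [0.0, 0.0, 1.0]] [[0.817, -0.577, -0.004, -0.524], [0.328, 0.459, 0.826, -0.235], [-0.475, -0.676, 0.564, -1.084], [0.0, 0.0, 0.0, 1.0]] ['img', 'camera_matrix', 'camera_from_world']
```

View pics/top0.png

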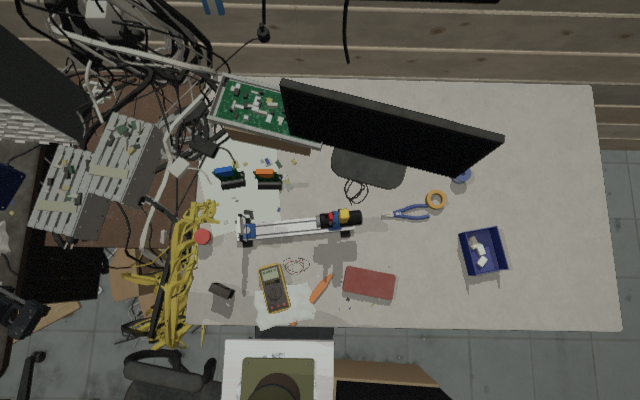

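View pics/side0.png

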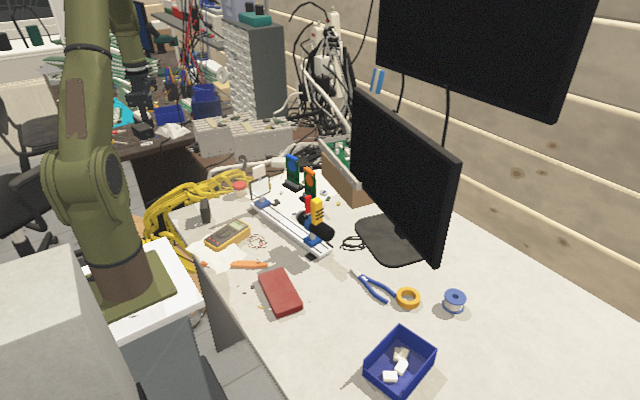

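```bash
python3 - <<'E'
import cv2,numpy as np
t=cv2.imread("pics/top0.png");s=cv2.imread("pics/side0.png")
a=cv2.resize(t[150:260,190:390],(800,440),interpolation=cv2.INTER_CUBIC)
b=cv2.resize(s[140:270,230:360],(600,600),interpolation=cv2.INTER_CUBIC)
cv2.imwrite("pics/topc.png",a);cv2.imwrite("pics/sidec.png",b)
E
```

```text
(no output)
```

View pics/topc.png

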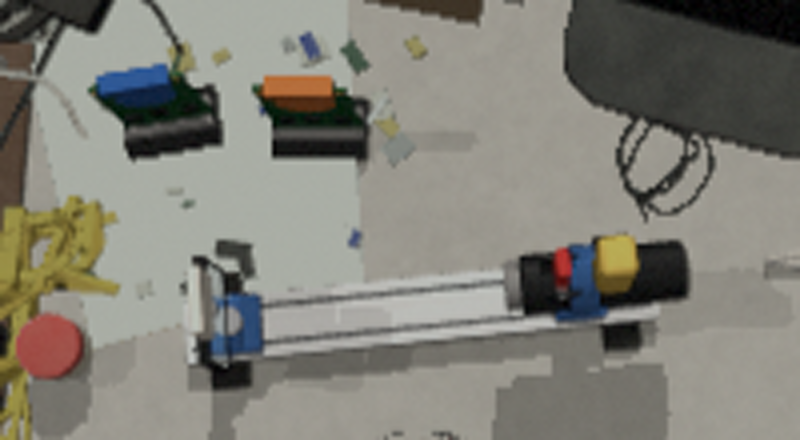

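View pics/sidec.png

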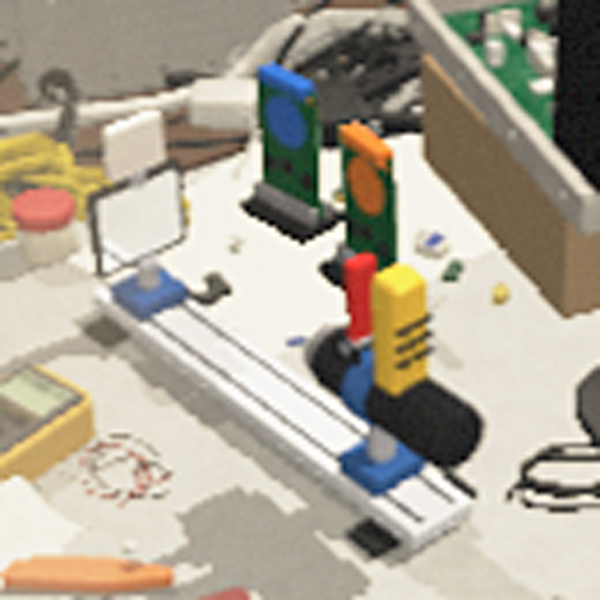

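```bash
cat > h.py <<'E'
import cv2,numpy as np
def ray(d,u,v):
    K=d["camera_matrix"];T=d["camera_from_world"];R=T[:3,:3]
    c=-R.T@T[:3,3];p=np.array([(u-K[0,2])/K[0,0],-(v-K[1,2])/K[1,1],-1.])
    return c,R.T@p
def onz(d,u,v,z):
    c,k=ray(d,u,v);return c+k*(z-c[2])/k[2]
def cen(img,lo,hi,box):
    x0,y0,x1,y1=box;h=cv2.cvtColor(np.ascontiguousarray(img[y0:y1,x0:x1]),cv2.COLOR_RGB2HSV)
    m=cv2.inRange(h,lo,hi);n,l,s,c=cv2.connectedComponentsWithStats(m)
    return [(c[i]+[x0,y0],s[i][:5]+[x0,y0,0,0,0]) for i in np.argsort(-s[1:,4])[:3]+1]
E
python3 - <<'E'
from h import *
t=dict(np.load("top0.npz"));s=dict(np.load("side0.npz"))
for n,d,lo,hi,b in [("orangeT",t,(5,150,100),(18,255,255),(240,160,300,190)),("orangeS",s,(5,150,100),(18,255,255),(295,150,330,200)),("blueS",s,(100,120,80),(120,255,255),(280,150,303,180)),
 ("yelT",t,(19,120,90),(32,255,255),(325,200,365,230)),("redT",t,(0,150,80),(4,255,255),(320,200,345,230)),("yelS",s,(19,120,90),(32,255,255),(300,190,330,230)),("redS",s,(0,150,80),(4,255,255),(300,190,330,230))]:
    for c,st in cen(d["img"],lo,hi,b): print(n,c.round(1),st)
P=lambda u,v:(190+u/4-.4,150+v/4-.4)
print("cap",onz(t,*P(50,345),.044))
print("paddle top ends",onz(t,*P(199,260),.173),onz(t,*P(199,338),.173))
print("yel top c",onz(t,*P(617,264),.185),[onz(t,*P(*q),.185)[:2].round(3) for q in((597,236),(637,236),(637,293),(597,293))])
print("red top",onz(t,*P(563,255),.178))
e=[onz(t,*P(*q),.03)[:2] for q in((265,297),(500,271),(262,356),(560,325))]
print("rail",e,[np.arctan2(*(a-b)[::-1]) for a,b in((e[0],e[1]),(e[2],e[3]))])
E
```

```text
orangeT [263.9 171. ] [256 169  17   5  84]
orangeS [308.8 175.6] [304 167  11  19 131]
orangeS [311. 196.] [311 195   1   3   3]
orangeS [310. 199.] [310 199   1   1   1]
blueS [291.5 162. ] [286 154  12  18 128]
yelT [343.6 214.7] [339 209  11  13 119]
redT [329.9 216. ] [328 212   4   9  24]
yelS [315.9 210.8] [311 197  12  29 281]
redS [307.1 203.2] [304 195   8  19  96]
cap [0.44642363 0.23423681 0.044     ]
paddle top ends [0.49170874 0.10048371 0.173     ] [0.44014825 0.09717796 0.173     ]
yel top c [ 0.49314973 -0.17492051  0.185     ] [array([ 0.511, -0.162]), array([ 0.512, -0.188]), array([ 0.474, -0.188]), array([ 0.474, -0.162])]
red top [ 0.49951612 -0.13962761  0.178     ]
rail [array([0.48736227, 0.08065483]), array([ 0.51102796, -0.09570163]), array([0.44291645, 0.08041968]), array([ 0.47091564, -0.14188373])] [np.float64(1.7041917855643314), np.float64(1.696086920548797)]
```

```bash
python3 -m pendant '[[-1,[-30,-34,-8],[0,0,0]],[-1,[-36,-40,-8],[0,0,0]],[-1,[-36,-40,-8],[0,0,0]],[-1,[-36,-40,-8],[0,0,0]],[-1,[-36,-40,-8],[0,0,0]],[-1,[-36,-40,-8],[0,0,0]],[-1,[-36,-40,-8],[0,0,0]],[-1,[-20,-24,-4],[0,0,0]]]'; python3 -m pendant '[[-1,[0,0,0],[0,0,-8]],[-1,[0,0,0],[0,0,-8]],[-1,[0,0,0],[0,0,-8]],[-1,[0,0,0],[0,0,-8.5]]]'; python3 - <<'E'
from plant import r,cams
import cv2,numpy as np
s=r.get_state();print({k:np.round(s[k],3).tolist() for k in("clock","q","tool_pos","eef_rot")})
d=cams.snapshot("wrist");np.savez("w0.npz",pos=s["tool_pos"],rot=s["eef_rot"],**d);cv2.imwrite("pics/w0.png",d["img"][:,:,::-1])
print(d["camera_matrix"].round(1).tolist(),d["tool_from_camera"].round(3).tolist())
E
```

```text
clock: 1.1
tool_pos: [0.3807, 0.1789, 0.2989]
eef_rot: [0.221, 0.975, -0.001, 0.0]
contact_force: [0.2, 0.4, 0.5]
opening: 0.998
finger_force: 0.0
clock: 1.6
tool_pos: [0.38, 0.1817, 0.2985]
eef_rot: [-0.065, 0.998, -0.0, -0.0]
contact_force: [-0.0, -0.1, -1.0]
opening: 0.999
finger_force: 0.0
{'clock': 1.6, 'q': [-0.267, 0.355, -0.4, 2.05, 0.195, 0.773, 0.917], 'tool_pos': [0.38, 0.182, 0.299], 'eef_rot': [-0.065, 0.998, -0.0, -0.0]}
[[309.7, 0.0, 326.0], [0.0, 309.7, 202.7], [0.0, 0.0, 1.0]] [[-0.0, 0.957, 0.289, 0.074], [1.0, 0.0, -0.001, -0.0], [-0.001, 0.289, -0.957, -0.147], [0.0, 0.0, 0.0, 1.0]]
```

View pics/w0.png

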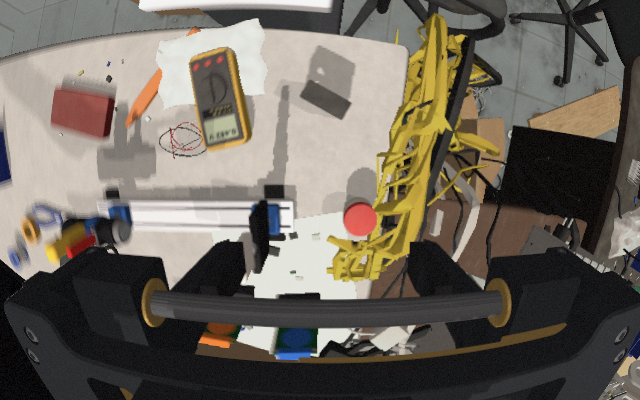

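```bash
python3 -m pendant '[[-1,[-9,-50,4],[0,0,0]],[-1,[-9,-52,6],[0,0,0]],[-1,[-9,-52,6],[0,0,0]],[-1,[-9,-52,6],[0,0,0]],[-1,[-9,-52,6],[0,0,0]],[-1,[-9,-52,6],[0,0,0]],[-1,[-9,-50,4],[0,0,0]],[-1,[0,0,0],[0,0,0]]]'; python3 - <<'E'
from plant import r,cams
import cv2,numpy as np
s=r.get_state();print({k:np.round(s[k],3).tolist() for k in("clock","q","tool_pos","eef_rot")})
d=cams.snapshot("wrist");np.savez("w1.npz",pos=s["tool_pos"],rot=s["eef_rot"],**d);cv2.imwrite("pics/w1.png",d["img"][:,:,::-1])
E
```

```text
clock: 2.65
tool_pos: [0.4877, -0.1721, 0.2597]
eef_rot: [-0.058, 0.998, -0.001, -0.0]
contact_force: [-0.7, 0.9, -0.0]
opening: 1.0
finger_force: 0.0
{'clock': 2.65, 'q': [0.461, 0.531, -0.332, 1.857, 0.237, 0.792, 1.69], 'tool_pos': [0.488, -0.172, 0.26], 'eef_rot': [-0.058, 0.998, -0.001, -0.0]}
```

View pics/w1.png

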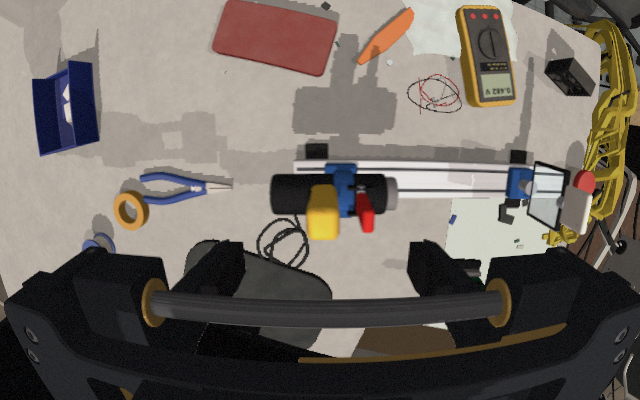

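```bash
cat >> h.py <<'E'
from scipy.spatial.transform import Rotation as Ro
def wz(d,u,v,z):
    K=d["camera_matrix"];a=np.array([(u-K[0,2])/K[0,0],-(v-K[1,2])/K[1,1]]);th=np.hypot(*a)
    k=np.r_[a/th*np.sin(th),-np.cos(th)];T=d["tool_from_camera"];R=Ro.from_quat(d["rot"]).as_matrix()
    c=d["pos"]+R@T[:3,3];k=R@T[:3,:3]@k
    return c+k*(z-c[2])/k[2]
E
python3 - <<'E'
from h import *
d=dict(np.load("w1.npz"));im=d["img"]
for v in range(180,244,4): print(v,im[v,322],[c for c in range(295,350) if int(im[v,c,0])-int(im[v,c,2])>60][::100] , [c for c in range(295,350) if int(im[v,c,0])-int(im[v,c,2])>60][-1:])
cv2.imwrite("pics/w1c.png",cv2.resize(np.hstack([im[150:250,290:390],im[150:250,500:620]])[:,:,::-1],(1100//2*1+250,364)))
E
```

```text
180 [11  4 10] [] []
184 [65 50 19] [] []
188 [107  83  28] [312] [333]
192 [106  80  21] [312] [335]
196 [109  84  29] [311] [335]
200 [107  82  24] [310] [336]
204 [107  82  27] [309] [336]
208 [133 102  33] [307] [336]
212 [191 148  52] [306] [337]
216 [228 196  71] [306] [338]
220 [228 199  71] [306] [338]
224 [229 201  73] [307] [338]
228 [228 205  74] [307] [338]
232 [228 206  76] [307] [338]
236 [229 210  78] [308] [337]
240 [195 176 147] [] []
```

View pics/w1c.png

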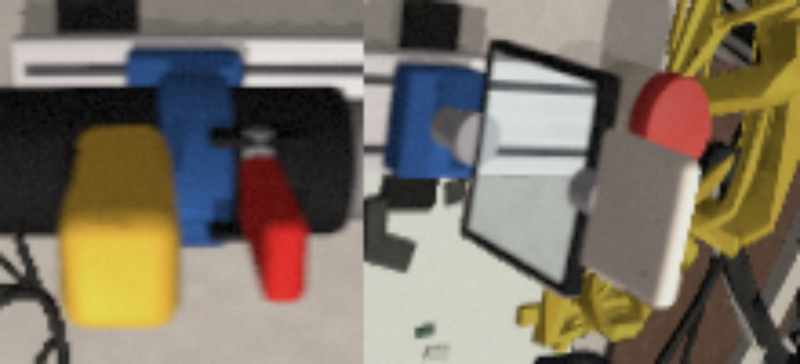

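```bash
python3 - <<'E'
from h import *
d=dict(np.load("w1.npz"));s=dict(np.load("side0.npz"))
y=wz(d,322.3,225,.185);print("yel",y,wz(d,306.5,225,.185)-wz(d,338,225,.185))
a,b=wz(d,589.2,195.4,.173),wz(d,582.1,233,.173);print("pad",a,b,(a+b)/2,np.linalg.norm(a-b))
v=((a+b)/2-y)[:2];print("len",np.linalg.norm(v),"dir deg",np.degrees(np.arctan2(v[1],v[0])), "pad dir",np.degrees(np.arctan2(*(b-a)[:2][::-1]))+90)
print("red",wz(d,290+283/3.636,150+265/3.636,.178))
R=Ro.from_quat(d["rot"]).as_matrix();print("tool y deg",np.degrees(np.arctan2(R[1,1],R[0,1])))
# stickers: hue mask, sticker blob without clip (view rows)
im=s["img"]
for n,(lo,hi,box) in dict(o=((5,150,100),(18,255,255),(295,150,330,200)),b=((100,120,80),(120,255,255),(280,150,303,180))).items():
    x0,y0,x1,y1=box;m=cv2.inRange(cv2.cvtColor(np.ascontiguousarray(im[y0:y1,x0:x1]),cv2.COLOR_RGB2HSV),lo,hi)
    for i,row in enumerate(m):
        c=np.flatnonzero(row)
        if len(c): print(n,y0+i,x0+c[0],x0+c[-1],len(c))
for q in((309.3,180.5),(292.4,166.3)): print(onz(s,*q,.09))
E
```

```text
yel [ 0.49805225 -0.17411652  0.185     ] [ 0.00279859 -0.02393021  0.        ]
pad [0.4440557  0.09872051 0.173     ] [0.48563896 0.10554499 0.173     ] [0.46484733 0.10213275 0.173     ] 0.042139548019869744
len 0.2782377133719511 dir deg 96.85402000224649 pad dir 99.32007104527216
red [ 0.49488057 -0.13832759  0.178     ]
tool y deg 96.62211712905443
o 167 304 308 5
o 168 304 309 6
o 169 304 311 8
o 170 304 312 9
o 171 305 312 8
o 172 307 313 7
o 173 308 314 7
o 174 306 313 8
o 175 306 313 8
o 176 305 313 9
o 177 305 311 7
o 178 305 311 7
o 179 306 312 7
o 180 306 312 7
o 181 306 312 7
o 182 307 312 6
o 183 307 312 6
o 184 308 312 5
o 185 309 312 4
o 195 311 311 1
o 196 311 311 1
o 197 311 311 1
o 199 310 310 1
b 154 287 290 4
b 155 286 292 7
b 156 286 294 9
b 157 286 296 11
b 158 288 297 10
b 159 290 297 8
b 160 291 296 6
b 161 288 295 7
b 162 288 293 6
b 163 288 294 7
b 164 288 294 7
b 165 288 295 8
b 166 288 295 8
b 167 288 295 8
b 168 289 295 7
b 169 290 295 6
b 170 290 295 6
b 171 292 294 3
[0.62177479 0.04668339 0.09      ]
[0.62646173 0.16273529 0.09      ]
```

```bash
python3 -m pendant '[[-1,[-5,2.5,10],[0,0,0]],[-1,[-4.5,2.5,30],[0,0,0]],[-1,[0,0,40],[0,0,0]],[-1,[0,0,30],[0,0,0]],[-1,[0,0,7],[0,0,0]],[-1,[0,0,0],[0,0,0]]]' 20; python3 -m pendant '[[1,[0,0,0],[0,0,0]],[1,[0,0,0],[0,0,0]],[1,[0,0,0],[0,0,0]],[1,[0,0,0],[0,0,0]],[1,[0,0,0],[0,0,0]],[1,[0,0,0],[0,0,0]],[1,[0,0,0],[0,0,0]],[1,[0,0,0],[0,0,0]]]' 20
```

```text
clock: 3.45
tool_pos: [0.4969, -0.1601, 0.1438]
eef_rot: [-0.063, 0.998, 0.0, -0.0]
contact_force: [-0.7, 0.3, 0.2]
opening: 1.002
finger_force: 0.0
clock: 4.45
tool_pos: [0.4973, -0.1648, 0.144]
eef_rot: [-0.061, 0.998, -0.002, 0.001]
contact_force: [1.3, -7.2, -0.7]
opening: 0.522
finger_force: 20.5
```

```bash
python3 -m pendant '[[1,[0,-2,0],[0,0,0]],[1,[0,-2,0],[0,0,0]],[1,[0,0,0],[0,0,0]],[1,[0,0,0],[0,0,0]],[1,[0,0,0],[0,0,0]]]' 30
```

```text
clock: 5.08
tool_pos: [0.4973, -0.165, 0.144]
eef_rot: [-0.063, 0.998, 0.0, 0.0]
contact_force: [-0.4, -0.5, 6.1]
opening: 0.515
finger_force: 29.4
```

```bash
python3 -m pendant '[[1,[0,-1,0],[0,0,0]],[1,[0,0,0],[0,0,0]],[1,[0,0,0],[0,0,0]],[1,[0,0,0],[0,0,0]]]' 45; python3 - <<'E'
from plant import cams
import cv2,numpy as np
d=cams.snapshot("wrist")["img"];s=cams.snapshot("side")["img"]
a=cv2.resize(d[150:400,230:430],(480,600));b=cv2.resize(s[170:250,260:360],(320*2-320,256));b=cv2.copyMakeBorder(b,0,344,0,0,0)
cv2.imwrite("pics/sq.png",np.hstack([a,b])[:,:,::-1])
E
```

```text
clock: 5.58
tool_pos: [0.4973, -0.1653, 0.1441]
eef_rot: [-0.063, 0.998, 0.0, 0.0]
contact_force: [-0.5, 0.4, 7.2]
opening: 0.504
finger_force: 43.5
```

View pics/sq.png

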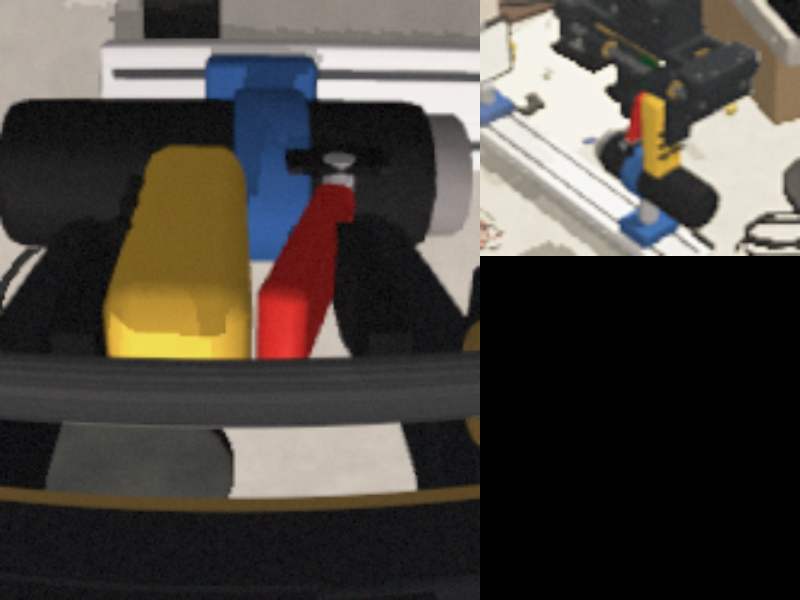

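```bash
python3 -m pendant '[[-1,[0,0,0],[0,0,0]],[-1,[0,0,0],[0,0,0]],[-1,[0,0,0],[0,0,0]],[-1,[0,0,0],[0,0,0]],[-1,[0,0,0],[0,0,0]],[-1,[0,0,0],[0,0,0]]]' 10; python3 -m pendant '[[-1,[0,0,-20],[0,0,0]],[-1,[0,0,-40],[0,0,0]],[-1,[0,0,-40],[0,0,0]],[-1,[0,0,-20],[0,0,0]],[-1,[0,0,0],[0,0,0]]]'
python3 - <<'E'
from h import *
from plant import r,cams
s=r.get_state();d=cams.snapshot("wrist");d|=dict(pos=s["tool_pos"],rot=s["eef_rot"])
print("red blobs",[(c.round(1),st) for c,st in cen(d["img"],(0,150,80),(4,255,255),(330,170,420,260))])
R=Ro.from_quat(s["eef_rot"]).as_matrix();D=np.array([.464,.103,.235])-s["tool_pos"];print(R.T@D*1000,np.degrees(np.arctan2(R[1,1],R[0,1])))
E
```

```text
clock: 6.42
tool_pos: [0.4972, -0.1663, 0.1437]
eef_rot: [-0.063, 0.998, -0.0, -0.0]
contact_force: [0.1, 0.7, 0.0]
opening: 1.002
finger_force: 0.0
clock: 7.05
tool_pos: [0.4981, -0.1665, 0.265]
eef_rot: [-0.063, 0.998, -0.001, 0.002]
contact_force: [-0.0, -0.6, -0.4]
opening: 1.0
finger_force: 0.0
red blobs [(array([358.7, 198.5]), array([351, 180,  17,  37, 470]))]
[  0.31050286 271.6414045   29.62137966] 97.16794544336729
```

```bash
python3 -m pendant '[[-1,[0,35,0],[0,0,0]],[-1,[0,50,0],[0,0,0]],[-1,[0,55,0],[0,0,0]],[-1,[0,50,0],[0,0,0]],[-1,[0,50,0],[0,0,0]],[-1,[0,31.5,0],[0,0,0]],[-1,[0,0,0],[0,0,0]]]' 
python3 - <<'E'
from h import *
from plant import r,cams
s=r.get_state();d=cams.snapshot("wrist");d|=dict(pos=s["tool_pos"],rot=s["eef_rot"]);np.savez("w2.npz",**d);print(s["tool_pos"],s["eef_rot"])
cv2.imwrite("pics/w2.png",cv2.resize(d["img"][150:300,230:430],(800,600),interpolation=cv2.INTER_CUBIC)[:,:,::-1])
t=dict(np.load("top0.npz"))
for z in(.13,.137): print("clip",z,onz(t,263.9,171,z))
print(onz(dict(np.load("side0.npz")),309.2,179.5,.09))
E
```

```text
clock: 7.98
tool_pos: [0.4621, 0.1058, 0.2626]
eef_rot: [-0.066, 0.998, 0.0, -0.001]
contact_force: [0.1, -0.0, 0.1]
opening: 1.0
finger_force: 0.0
[0.46208297 0.10576883 0.26255318] [-6.55368324e-02  9.97849417e-01  4.56352795e-04 -1.12126445e-03]
clip 0.13 [0.62458828 0.04890347 0.13      ]
clip 0.137 [0.6226145  0.04777905 0.137     ]
[0.62509894 0.05226978 0.09      ]
```

View pics/w2.png

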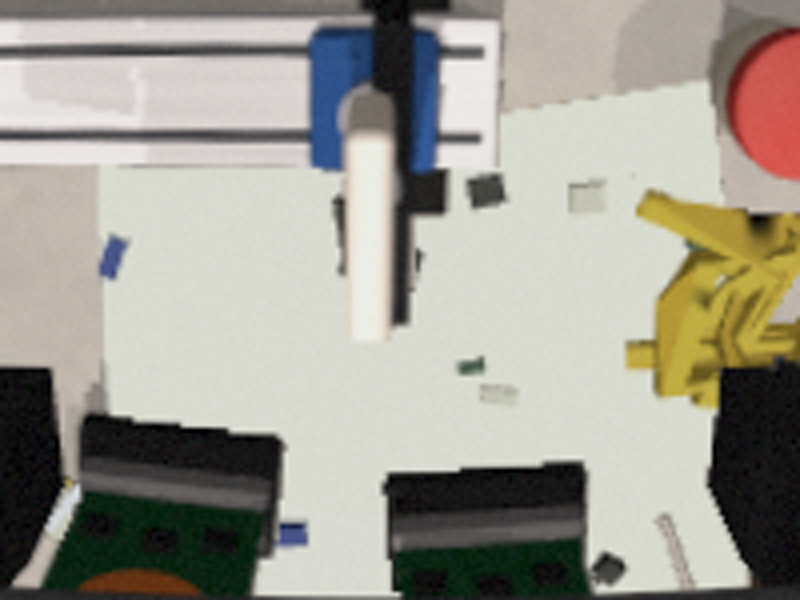

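```bash
python3 - <<'E'
from h import *
d=dict(np.load("w2.npz"))
f=lambda u,v,z:wz(d,230+u/4-.4,150+v/4-.4,z)
p1,p2=f(369,133,.173),f(369.5,338,.173);print("paddle",p1,p2,(p1+p2)/2)
st=f(139,570,.068);print("sticker bottom",st)
R=Ro.from_quat(d["rot"]).as_matrix();print("tool y",np.degrees(np.arctan2(R[1,1],R[0,1])))
rail=[f(0,163,.03),f(310,166,.03)];print("rail",np.degrees(np.arctan2(*(rail[1]-rail[0])[:2][::-1])))
lens=np.array([.498,-.174])+.077*np.array([-.122,.9925])
for ax in(((p1+p2)/2)[:2],np.array([.464,.104])):
  for s in(st[:2],np.array([.623,.049])):
    a,b=lens-ax,s-ax;print(np.degrees((np.arctan2(b[1],b[0])-np.arctan2(a[1],a[0]))/2))
m=(p1+p2)/2;print("shift",R.T@(np.r_[m[:2],.135]-d["pos"])*1000)
E
```

```text
paddle [0.4431111  0.09984352 0.173     ] [0.48596545 0.10542054 0.173     ] [0.46453827 0.10263203 0.173     ]
sticker bottom [0.62235411 0.04497656 0.068     ]
tool y 97.51529371414381
rail 96.63868653449585
31.538126288243657
32.223305203742534
31.29926255611656
31.97969033186364
shift [ -2.30173124  -3.56590331 127.54476631]
```

```bash
python3 -m pendant '[[-1,[-2,-3.5,20],[0,0,0]],[-1,[0,0,40],[0,0,0]],[-1,[0,0,40],[0,0,0]],[-1,[0,0,22],[0,0,0]],[-1,[0,0,5],[0,0,0]],[-1,[0,0,0],[0,0,0]]]'; python3 -m pendant '[[1,[0,0,0],[0,0,0]],[1,[0,0,0],[0,0,0]],[1,[0,0,0],[0,0,0]],[1,[0,0,0],[0,0,0]],[1,[0,0,0],[0,0,0]],[1,[0,0,0],[0,0,0]],[1,[0,0,0],[0,0,0]],[1,[0,0,0],[0,0,0]]]' 12
```

```text
clock: 8.78
tool_pos: [0.4658, 0.099, 0.1367]
eef_rot: [-0.062, 0.998, -0.0, -0.0]
contact_force: [-0.7, 0.5, -0.0]
opening: 1.004
finger_force: 0.0
clock: 9.78
tool_pos: [0.4653, 0.103, 0.1367]
eef_rot: [-0.064, 0.998, 0.002, 0.0]
contact_force: [-4.0, 13.2, -1.6]
opening: 0.115
finger_force: 6.4
```

```bash
python3 -m pendant '[[1,[0,2,0],[0,0,0]],[1,[0,1,0],[0,0,0]],[1,[0,0,0],[0,0,0]],[1,[0,0,0],[0,0,0]]]' 15
```

```text
clock: 10.28
tool_pos: [0.4653, 0.1033, 0.1367]
eef_rot: [-0.063, 0.998, 0.0, 0.0]
contact_force: [-0.8, 2.9, -1.0]
opening: 0.111
finger_force: 15.0
```

```bash
python3 -m pendant '[[1,[0,0.7,0],[0,0,-4]],[1,[0,0,0],[0,0,-6]],[1,[0,0,0],[0,0,-6]],[1,[0,0,0],[0,0,-6]],[1,[0,0,0],[0,0,-5.5]],[1,[0,0,0],[0,0,-4]],[1,[0,0,0],[0,0,0]],[1,[0,0,0],[0,0,0]]]' 20
python3 - <<'E'
from h import *
from plant import r,cams
s=r.get_state();R=Ro.from_quat(s["eef_rot"]).as_matrix();print("tool y",np.degrees(np.arctan2(R[1,1],R[0,1])),s["moment"])
d=cams.snapshot("wrist");t=cams.snapshot("top")
a=cv2.resize(d["img"][100:300,200:440],(480,400));b=cv2.resize(t["img"][160:260,230:300],(280,400),interpolation=cv2.INTER_CUBIC)
cv2.imwrite("pics/fin.png",np.hstack([a,b])[:,:,::-1])
E
```

```text
clock: 11.28
tool_pos: [0.4652, 0.1035, 0.1367]
eef_rot: [-0.331, 0.944, -0.0, -0.0]
contact_force: [-2.0, 1.5, -0.9]
opening: 0.114
finger_force: 20.0
tool y 128.604776618365 [ 0.60257811  0.24003053 -0.05023373]
```

View pics/fin.png

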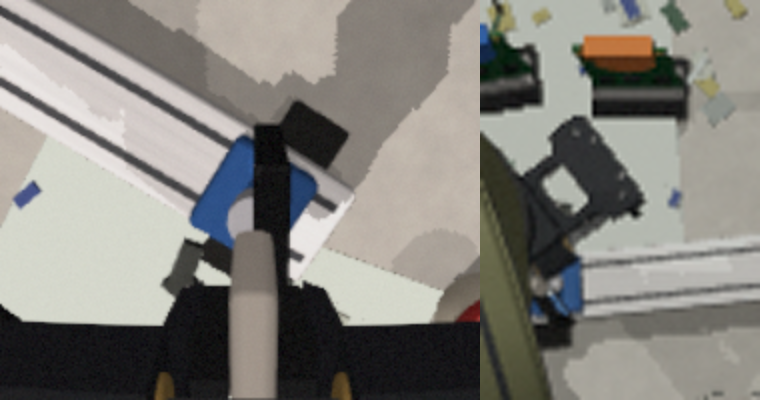

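```bash
python3 -m pendant '[[1,[0,0,0],[0,0,0]],[1,[0,0,0],[0,0,0]]]' 20; python3 -c "
from plant import r
print(r.finish_job())"
```

```text
clock: 11.62
tool_pos: [0.4652, 0.1035, 0.1367]
eef_rot: [-0.331, 0.944, -0.0, -0.0]
contact_force: [-1.7, 2.0, 0.2]
opening: 0.113
finger_force: 20.0
the job is handed in; nothing more can be done
None
```

I squeezed the trigger fully in and let it spring back. I then turned the mirror about 31.5° and handed the job in at 11.6 s with the paddle still gripped; by my measurements (target about 31.7°) the camera's line of sight lands on the orange sticker, but I got no verdict back to confirm it.

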